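# Drop the fittings from the gate hopper and ratchet its trap door tight again

### The arm

A 6-joint arm with a two-finger parallel gripper is mounted at the origin on a cart in front of the work surface, level with it; the furniture and walls round the work are solid. World frame = base frame: x ahead of the robot, y to its left, z up, the work surface at z = 0. Lengths are in m, angles in rad, forces in N, time in s.
With the tool pointing down it reaches from about 0.3 to 0.775 m from the base axis. Payload 14.6 kg.
Tool frame: the origin (TCP) lies on the mounting face of the last link; the fingertips stand 199 mm ahead of it and the grasp point (between the pads) lies 180 mm ahead of it; z points along the fingers, y is the direction in which the jaws open and shut (so a half turn about z gives the same grasp; the last joint's range is limited). The gripper opens to 94 mm and grips with 3 to 60 N. Pads are 16 mm wide; open, the fingers measure 119 mm over their backs; the gripper's body (75 mm by 177 mm) begins 78 mm behind the grasp point.
Start: joints at [1.085, 0.3, 1.521, -0, 1.321, -0.067], TCP at [0.224, 0.502, 0.405] pointing down, gripper open.
Joint ranges: [-3.03, 3.03], [-0.79, 2.21], [0.23, 2.52], [-1.04, 4.18], [0, 3.07], [-2.55, 2.55]. Speed limits (rad/s): [2.22, 2.22, 2.57, 3.14, 3.14, 3.14].

### API

Orientations are given as [roll, pitch, yaw] about the fixed x, y, z axes, in that order (R = Rz(yaw) Ry(pitch) Rx(roll)).
In Python, from station import sensors, vision, job gives the robot as it stands. The module is installed in compiled form; this text tells all that it offers.
- The arm moves only by the tool arm_command, never from a script. Its argument "plan" is one flat list of numbers, 5 for each row, row after row: the closure, from -1 (fully open) to 1 (shut), so that 0 is half open, then the shift along the world's x, y, z scaled (see below), then the turn about the world's z scaled (see below). A call has 1 to 20 rows; each row is the pose to reach, as a shift and turn from the pose commanded when the call began; what a row does not reach only later rows make up. The controller multiplies each number of a shift by 400 mm and each number of a turn by 120 degrees. A row lasts 1/10 s, in which the tool goes at most 50 mm and 8.59 degrees, less where a joint would pass 70% of its speed; a pose out of reach is approached as far as the arm can. A call with a number of a shift or a turn outside -1 to 1 is refused whole. A call with a gripper value outside its range is refused whole. The fingers move at their own pace and stop on an object; "newtons" is the grip in N (left out, the last holds). Time passes only in rows, so rows that repeat a pose let the fingers close. It gives the time, the measured TCP pose, the force and the opening at its end, in the units of the state.
- sensors.get_obs(): the state, without advancing time (a new reading comes with each control period).
- vision.camera(name): name is "scene" or "top"; returns the picture (384x512x3 uint8, blue, green, red); there is no depth.
- vision.camera_params(name): a dict with "intrinsics" (3x3 intrinsics, pixels), "k1" (the pictures are not rectified: a ray, as slopes to the right and down, at radius r is drawn at 1 + k1 r^2 times it, then the intrinsics apply), "rvec" (rotation vector, rad) and "tvec" (3), from world to camera coordinates, as OpenCV has them. Camera axes: x right, y down, z forward; pixel columns grow to the right and rows downward; lengths in m; the calibration is good to about 2 mm. A picture is of the moment at which its call begins. camera_params takes no time and is no camera call.
- job.hand_in(): hands the job in, once; it reports no verdict.
Trained networks look in the newest picture that a camera, given by its name, has taken for a name from the list of things; names that differ only in an ending like _2 or _b are one class to them, and where a whole thing is asked for, a point or a joint stands for the part that bears it (a point fixed in the world has none). Each returns a list of dicts, best first, with "confidence" (0 to 1); they miss things now and then, are a little off and sometimes report something else, mostly with a low value. They report only what shows in the picture. A call takes as long as a camera call.
- vision.search_frame(name, camera): "at" ([row, column] in pixels, amid what is visible of it).
- vision.silhouettes(name, camera): "mask" (384x512 bool, what is visible of it) and "at" ([row, column] in pixels, amid what is visible of it).
- vision.pinpoint(name, camera): "at" ([row, column] in pixels: a listed point, or the origin of a listed thing).
The state is a dict: "time_s": time; "qpos": joint angles; "joint_vel": joint speeds; "tau": joint torques, N m; "ee_pos": TCP position; "eef_rot": TCP orientation; "force": force on the tool from outside, world axes, zero at the start; "moment": the same for the moment, N m; "grip_width": finger opening in m.
Only numpy, scipy, OpenCV 4.12 (cv2) and the standard library are available. Lean on these libraries where they do the work, as an engineer would, in place of code of your own. Each camera call takes 0.05 s, during which the arm holds its last target.

### The job

Push the yellow thumb tab to release the trap door under the blue hopper, and swing the door wide open with its red-knobbed lever until all five push-in fittings have dropped into the blue kit bin below. Then push the lever back, click by click, until the door squeezes the rubber seal firmly - a steady push of about 12 N at the knob - and leave it held there by the pawl. The door was latched slack before and the seal strip sits at a different height every time, so go by feel, do not force the door once it is shut (30 N bends it), keep the bin where it stands and do not disturb the valve, the paper cups or the hex keys.

Things in the scene. Friction and masses are not known exactly. Their poses are not given: they have to be found in the camera images.
- hopper: Fixed drop-bottom parts hopper with blue funnel on four aluminium legs: 126 (x) x 162 (y) mm over the side beams, beam tops at z = 241 mm; funnel rim 132 x 132 mm at z = 279 mm. Origin on the bench under the middle of its mouth; x from its front (robot side) to its back, y to its left, z up. Ratchet and pawl are on its right (-y) side, the hand lever on its left.
- gate: Trap door: steel plate 90 mm wide, 104 mm long, one rigid piece with hinge shaft, toothed sector (right) and hand lever (left). Origin on the hinge axis, along the hopper's y at x = +48, z = 170 mm of the hopper. At opening angle a = 0 it is level; opening turns it about the hopper's -y, front edge down, its z axis tilting by a; range -0.13 to 1.30 rad. Starts slack on a tooth, a = 0.09 to 0.12.
- door_edge (a point): Middle of the trap door's front edge, 104 mm from the hinge axis. The hinge is stiff (friction 0.12 N m): once tripped, the loaded door drops by its weight to about a = 0.7 to 1.1 rad and stays there; it must then be drawn wide open (past a = 1.15) with the lever. Moving it shut takes about 3 N at the knob, and 1 to 2 N more over the ratchet teeth (spaced 0.025 rad, below a = 0.20).
- lever_knob (a point): Centre of the red ball knob, 30 mm in diameter, at the end of the hand lever (flat bar, 12 mm along y, 5 mm thick): 115 mm from the hinge axis, 98 mm to the left (+y) of the hopper's middle plane. At opening a the lever leans by 0.45 - a rad from vertical towards the hopper's +x (back), so it comes towards the robot as the door opens and goes away from it as it shuts.
- mouth (a point): Middle of the hopper's mouth at the height of the hinge axis. At the mouth's front edge hangs the black rubber seal lip: the closing door meets it somewhere between a = +0.10 and -0.02 (not measured). It gives about 1.2 N per mm of knob travel for 10 mm, then is solid. Firmly squeezed: the push at the knob has risen to about 12 N (11.5 to 16 is good); let go, the door sinks back up to one tooth.
- pawl: Spring-loaded steel ratchet pawl on the right (-y) side, 93 mm from the hopper's middle plane. Its origin is on its pin, along y at x = -18, z = 258 mm of the hopper frame; its nose below hooks under the sector's teeth, lets the door close but not open, and holds it when let go. It turns by at most 0.22 rad when its tab is pushed and springs back.
- thumb_tab (a point): Middle of the front face of the yellow thumb tab on top of the pawl (24 mm wide along y, 26 mm high, 4 mm thick; it faces the hopper's -x). Pushing it 4 to 9 mm along the hopper's +x (1.5 to 3 N, solid stop at 9 mm) lifts the nose out of the teeth; it springs back when let go. Hold it until the door has dropped.
- kit_bin: Loose blue open bin, 136 (x) x 112 (y) x 54 mm high, walls 2.5 mm, under the door between the legs; origin at the centre of its underside, axes like the hopper's.
- fitting_0: Push-in tube fitting, 19 x 16 x 39 mm, 28 g, brass or steel hex with a black sleeve and blue collar; origin at the centre of its hex end face, z along its length. Starts standing in the hopper on the trap door.
- fitting_1: Push-in tube fitting, 19 x 16 x 39 mm, 28 g, brass or steel hex with a black sleeve and blue collar; origin at the centre of its hex end face, z along its length. Starts standing in the hopper on the trap door.
- fitting_2: Push-in tube fitting, 19 x 16 x 39 mm, 28 g, brass or steel hex with a black sleeve and blue collar; origin at the centre of its hex end face, z along its length. Starts standing in the hopper on the trap door.
- fitting_3: Push-in tube fitting, 19 x 16 x 39 mm, 28 g, brass or steel hex with a black sleeve and blue collar; origin at the centre of its hex end face, z along its length. Starts standing in the hopper on the trap door.
- fitting_4: Push-in tube fitting, 19 x 16 x 39 mm, 28 g, brass or steel hex with a black sleeve and blue collar; origin at the centre of its hex end face, z along its length. Starts standing in the hopper on the trap door.
- valve: Bystander: brass solenoid valve with black coil, 49 x 62 x 64 mm, standing on the bench to the right of the hopper; origin under its middle.
- cups: Bystander: three nested brown paper cups, 91 mm wide, 132 mm high, standing on the bench to the left of the hopper; origin under their middle.
- hex_keys: Bystander: folding hex-key set in a red holder, 20 x 62 x 20 mm, lying on the bench to the right of the hopper; origin under its middle, long along its y.

How it is judged:
On the way:
1. the trap door is swung wide open (more than 1.15 rad) and all five fittings lie in the kit bin (angle between gate's own z axis and vertical above 1.15 rad and x of fitting_0 in the frame of kit_bin between -0.066 and 0.066 m and y of fitting_0 in the frame of kit_bin between -0.054 and 0.054 m and z of each of fitting_0, fitting_1, fitting_2, fitting_3, fitting_4 in the frame of kit_bin below 0.05 m and x of fitting_1 in the frame of kit_bin between -0.066 and 0.066 m and y of fitting_1 in the frame of kit_bin between -0.054 and 0.054 m and x of fitting_2 in the frame of kit_bin between -0.066 and 0.066 m and y of fitting_2 in the frame of kit_bin between -0.054 and 0.054 m and x of fitting_3 in the frame of kit_bin between -0.066 and 0.066 m and y of fitting_3 in the frame of kit_bin between -0.054 and 0.054 m and x of fitting_4 in the frame of kit_bin between -0.066 and 0.066 m and y of fitting_4 in the frame of kit_bin between -0.054 and 0.054 m), for 0.2 s.
At the end, for the whole second after the job is handed in: The trap door is shut (opening below 0.15 rad) and at rest, and the squeezed seal presses it down on the pawl's nose with more than 5 N (slack it is below 3 N); all five fittings lie in the kit bin, which stands within 30 mm of where it was (angle between gate's own z axis and vertical below 0.15 rad and contact force between gate and pawl above 5 N and angular speed of gate below 0.05 rad/s and x of fitting_0 in the frame of kit_bin between -0.066 and 0.066 m and y of fitting_0 in the frame of kit_bin between -0.054 and 0.054 m and z of each of fitting_0, fitting_1, fitting_2, fitting_3, fitting_4 in the frame of kit_bin below 0.05 m and x of fitting_1 in the frame of kit_bin between -0.066 and 0.066 m and y of fitting_1 in the frame of kit_bin between -0.054 and 0.054 m and x of fitting_2 in the frame of kit_bin between -0.066 and 0.066 m and y of fitting_2 in the frame of kit_bin between -0.054 and 0.054 m and x of fitting_3 in the frame of kit_bin between -0.066 and 0.066 m and y of fitting_3 in the frame of kit_bin between -0.054 and 0.054 m and x of fitting_4 in the frame of kit_bin between -0.066 and 0.066 m and y of fitting_4 in the frame of kit_bin between -0.054 and 0.054 m and distance of kit_bin from where it was at the start of the episode below 0.03 m); the robot touches nothing.
It fails at once if the nearly shut door is forced: the robot pushes it or its lever with more than 30 N (angle between gate's own z axis and vertical below 0.2 rad and contact force between any of the fingers, the arm and gate above 30 N).
It fails at once if the solenoid valve is moved by more than 20 mm (distance of valve from where it was at the start of the episode above 0.02 m).
It fails at once if the stack of paper cups is moved by more than 20 mm (distance of cups from where it was at the start of the episode above 0.02 m).
It fails at once if the hex-key set is moved by more than 20 mm (distance of hex_keys from where it was at the start of the episode above 0.02 m).
It also fails if it takes over 72 s, if anything falls off the work surface, if the arm or the gripper's body presses on something with over 40 N, if the wrist force passes 120 N, or if a joint passes its speed limit or range.

## Working session

There is one attempt and no reset: what is moved stays moved. The work goes in short steps, Python scripts to look and compute and a tool call to move; the robot and the scene stay as the last step left them, time stands still between calls to the robot, and variables do not carry over. Pictures are saved under pics/ and viewed, and the job is handed in when it is done.

Besides the shell and the picture viewer there is one more tool, called as name(argument=value, ...) on one line, values as JSON. arm_command: Moves the arm, as the interface text tells. Its arguments: {"type":"object","properties":{"plan":{"type":"array"},"newtons":{"type":"number"}},"required":["plan"]}

```bash
mkdir -p pics; python3 - <<'E'
from station import sensors, vision, job
import cv2
for n in ("scene","top"):
    im=vision.camera(n); cv2.imwrite(f"pics/{n}0.png",im)
    print(n,vision.camera_params(n))
print(sensors.get_obs())
E
```

```text
scene {'intrinsics': array([[390.76037482,   0.        , 249.47534093],
       [  0.        , 390.76037482, 191.00991983],
       [  0.        ,   0.        ,   1.        ]]), 'k1': -0.0989638235527646, 'rvec': array([ 2.1317794 , -0.97698892,  0.40421863]), 'tvec': array([-0.46651115,  0.34652036,  0.94319617])}
top {'intrinsics': array([[472.50058688,   0.        , 260.33319747],
       [  0.        , 472.50058688, 186.13719815],
       [  0.        ,   0.        ,   1.        ]]), 'k1': -0.11220432873621403, 'rvec': array([ 2.17360399, -2.14126958,  0.14004782]), 'tvec': array([-0.15460368,  0.57224911,  1.64467231])}
{'time_s': 0.1, 'qpos': array([ 1.08541581e+00,  3.00419535e-01,  1.52150165e+00,  7.49684943e-06,
        1.32066930e+00, -6.66126936e-02]), 'joint_vel': array([-0.00010113, -0.00067749, -0.00350544, -0.00050337,  0.00074088,
       -0.00046338]), 'tau': array([-5.46117519e-05, -5.32640147e+01, -3.53289878e+01,  7.09247170e-02,
        2.33915064e-02, -1.35297710e-04]), 'ee_pos': array([0.22364745, 0.5024513 , 0.40414811]), 'eef_rot': array([-3.14059752e+00, -7.36645940e-05,  2.72282293e+00]), 'force': array([-0.32450132,  0.44683686,  0.25877874]), 'moment': array([-0.04786317,  0.01594032,  0.02205399]), 'grip_width': 0.09396459813838663}
```

View pics/scene0.png

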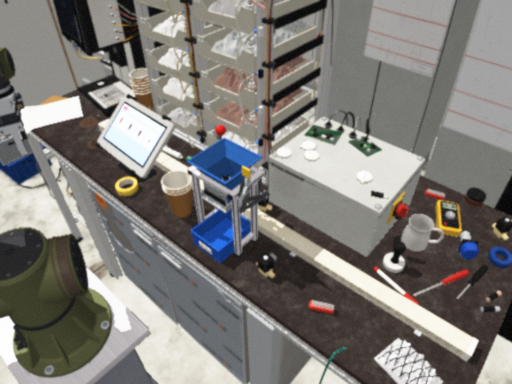

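View pics/top0.png

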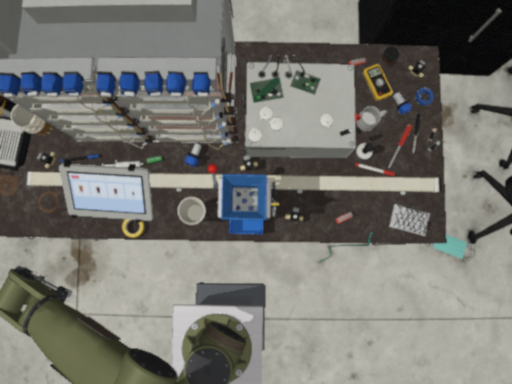

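The scene view shows the hopper near (225,165), with the red knob at (220,130), the yellow tab at (247,172) and the cups at (177,190). In the top view the hopper is at (245,197). Next I'll localize it.

```bash
cat > h.py <<'E'
from station import sensors, vision, job
import cv2, numpy as np
from scipy.optimize import least_squares
P={n:vision.camera_params(n) for n in("scene","top")}
def proj(n,X):
    p=P[n]; X=np.atleast_2d(np.asarray(X,float))
    r,_=cv2.projectPoints(X.reshape(-1,1,3),p["rvec"],p["tvec"],p["intrinsics"],np.array([p["k1"],0,0,0,0.]))
    return r[:,0,::-1]  # row,col
def tri(obs):
    f=lambda X:np.concatenate([(proj(n,X)[0]-a) for n,a in obs])
    s=least_squares(f,[0.5,0,0.15]); return s.x,np.abs(s.fun).max()
def onz(n,a,z):
    s=least_squares(lambda q:proj(n,[q[0],q[1],z])[0]-a,[0.5,0]);return s.x
E
python3 - <<'E'
from h import *
for n in("scene","top"): vision.camera(n)
for t in("hopper","thumb_tab","lever_knob","mouth","pawl","gate","door_edge","kit_bin","valve","cups","hex_keys"):
    o=[]
    for n in("scene","top"):
        r=vision.pinpoint(t,n)
        print(t,n,[(np.round(d["at"],1).tolist(),round(float(d["confidence"]),2)) for d in r[:3]])
        if r:o.append((n,np.array(r[0]["at"])))
    if len(o)==2: x,e=tri(o);print("   tri",x.round(4),round(e,2))
E
```

```text
hopper scene []
hopper top []
thumb_tab scene [([172.0, 246.0], 0.74)]
thumb_tab top [([203.6, 271.1], 0.37)]
   tri [ 0.4931 -0.1816  0.2911] 1.16
lever_knob scene [([131.8, 218.9], 0.95), ([193.2, 226.3], 0.69)]
lever_knob top [([166.6, 213.2], 0.86)]
   tri [0.5982 0.0039 0.2731] 1.71
mouth scene [([192.0, 227.8], 0.68)]
mouth top [([195.9, 242.8], 0.71)]
   tri [ 0.5247 -0.0866  0.1495] 0.64
pawl scene []
pawl top []
gate scene [([237.7, 221.7], 0.66), ([230.2, 230.1], 0.6)]
gate top [([186.5, 244.4], 0.7)]
   tri [ 0.5525 -0.0565 -0.0834] 10.07
door_edge scene [([202.4, 212.1], 0.56)]
door_edge top [([218.8, 239.1], 0.83)]
   tri [ 0.4571 -0.083   0.1555] 2.1
kit_bin scene [([239.7, 220.1], 0.9)]
kit_bin top [([210.8, 248.3], 0.66)]
   tri [ 0.4788 -0.0957 -0.0038] 2.92
valve scene [([272.7, 266.4], 0.77)]
valve top [([213.9, 292.3], 0.49), ([186.8, 243.8], 0.44)]
   tri [ 0.48   -0.2633 -0.0214] 0.38
cups scene [([210.0, 181.3], 0.64)]
cups top [([212.3, 196.0], 0.9)]
   tri [0.478  0.0863 0.0025] 0.61
hex_keys scene [([309.6, 322.5], 0.76)]
hex_keys top [([217.2, 341.2], 0.4)]
   tri [ 0.4753 -0.4479 -0.0125] 1.37
```

```bash
python3 - <<'E'
import cv2
a=cv2.imread("pics/scene0.png")[110:270,150:300]; b=cv2.imread("pics/top0.png")[145:250,170:320]
cv2.imwrite("pics/c1.png",cv2.resize(a,None,fx=3.7,fy=3.7,interpolation=cv2.INTER_CUBIC))
cv2.imwrite("pics/c2.png",cv2.resize(b,None,fx=5,fy=5,interpolation=cv2.INTER_CUBIC))
E
```

```text
(no output)
```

View pics/c1.png

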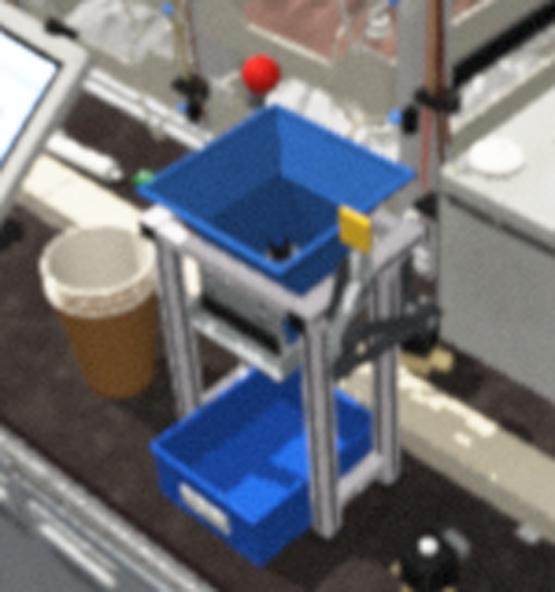

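View pics/c2.png

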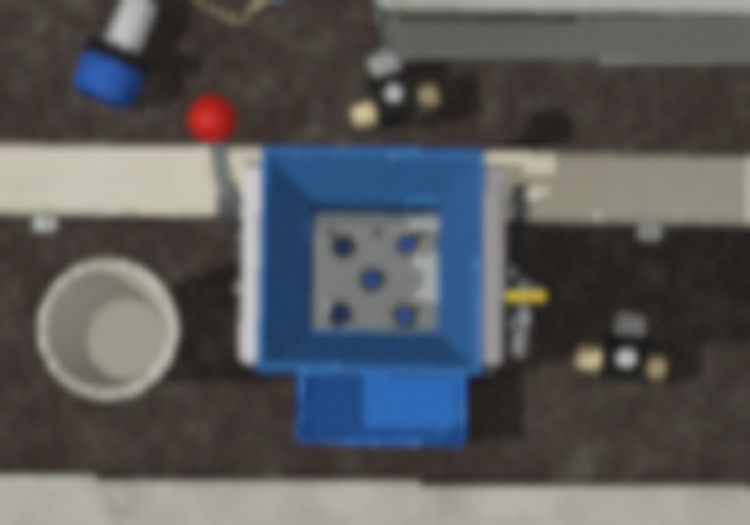

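```bash
python3 - <<'E'
from h import *
S=lambda u,v:np.array([110+(v+.5)/3.7-.5,150+(u+.5)/3.7-.5]); T=lambda u,v:np.array([145+(v+.5)/5-.5,170+(u+.5)/5-.5])
r=.066
C=dict(fl=(-r,r,.279),fr=(-r,-r,.279),br=(r,-r,.279),bl=(r,r,.279))
O=[("scene","fl",S(144,187)),("scene","bl",S(277,105)),("scene","br",S(415,173)),("scene","fr",S(283,280)),
("top","fl",T(257,372)),("top","fr",T(485,373)),("top","br",T(486,147)),("top","bl",T(261,147))]
def w(q,p): c,s=np.cos(q[2]),np.sin(q[2]); return np.array([q[0]+c*p[0]-s*p[1],q[1]+s*p[0]+c*p[1],p[2]])
def knob(a): 
    l=.45-a; return (.048+.115*np.sin(l),.098,.170+.115*np.cos(l))
def f(q):
    o=[proj(n,w(q,C[k]))[0]-a for n,k,a in O]
    o+= [proj("scene",w(q,knob(q[3])))[0]-S(261,74),proj("top",w(q,knob(q[3])))[0]-T(211,118)]
    return np.concatenate(o)
s=least_squares(f,[.52,-.087,0,.1]); print(s.x,s.fun.round(1)); q=s.x
print("knob",w(q,knob(q[3])),w(q,knob(.1)))
x,e=tri([("scene",S(355,229)),("top",T(526,296))]);print("tab",x,e)
x,e=tri([("scene",S(261,74)),("top",T(211,118))]);print("knobtri",x,e)
d=x
for nm,z,uv in (("binfl",.054,T(297,443)),("binfr",.054,T(466,443))): print(nm,onz("top",uv,z))
E
```

```text
[ 0.51143598 -0.09716164  0.00840509  0.11780824] [ 0.8 -0.6 -0.4 -0.5 -0.  -0.1 -2.4 -0.2 -1.   1.2 -0.9 -0.7  1.1 -0.7
  0.8  1.1  0.8  0.4  0.2  0.7]
knob [0.59611258 0.00155355 0.27871293] [0.59804245 0.00156977 0.27802786]
tab [ 0.48816179 -0.18902905  0.30017851] 0.12619118108924
knobtri [0.59658772 0.00350242 0.28043631] 0.05039933400064456
binfl [ 0.40546853 -0.03932988]
binfr [ 0.40729522 -0.15698982]
```

arm_command(plan=[1,0,0,0.33,0,1,0,0,0.33,0,1,0,0,0.33,0,1,0,0,0.33,0.1,1,0.3,-1,0.33,0.2,1,0.3,-1,0.33,0.2,1,0.3,-1,0.33,0.2,1,0.3,-1,0.33,0.2,1,0.3,-1,0.33,0.2,1,0.3,-1,0.33,0.2,1,0.3,-1,0.33,0.2,1,0.3,-1,0.33,0.2,1,0.3,-1,0.33,0.2,1,0.3,-1,0.33,0.2], newtons=20)

```text
time_s: 2.7
ee_pos: [0.344, 0.1007, 0.5368]
eef_rot: [-3.141, 0.0, 3.138]
force: [0.3, 0.5, -0.8]
grip_width: 0.0005
```

arm_command(plan=[1,0.28,-0.724,0,0,1,0.28,-0.724,0,0,1,0.28,-0.724,0,0,1,0.28,-0.724,0,0,1,0.28,-0.724,0,0,1,0.28,-0.724,0,0,1,0.28,-0.724,0,0,1,0.28,-0.724,-0.12,0,1,0.28,-0.724,-0.12,0,1,0.28,-0.724,-0.12,0,1,0.28,-0.724,-0.12,0])

```text
time_s: 3.8
ee_pos: [0.4558, -0.1863, 0.491]
eef_rot: [-3.14, 0.003, -3.14]
force: [-0.1, 0.2, -0.1]
grip_width: 0.0004
```

```bash
python3 - <<'E'
import cv2
from h import *
a=vision.camera("scene")[80:270,150:300]; b=vision.camera("top")[145:250,170:320]
cv2.imwrite("pics/c3.png",cv2.resize(a,None,fx=3.1,fy=3.1,interpolation=cv2.INTER_CUBIC))
o=sensors.get_obs();print(o["ee_pos"],o["force"],o["qpos"])
E
```

```text
[ 0.45568217 -0.18655649  0.49059362] [0.08265318 0.3804927  0.83252428] [-4.62984499e-01  1.15148218e-01  1.54476001e+00  6.58373970e-06
  1.47878721e+00 -2.03461925e+00]
```

View pics/c3.png

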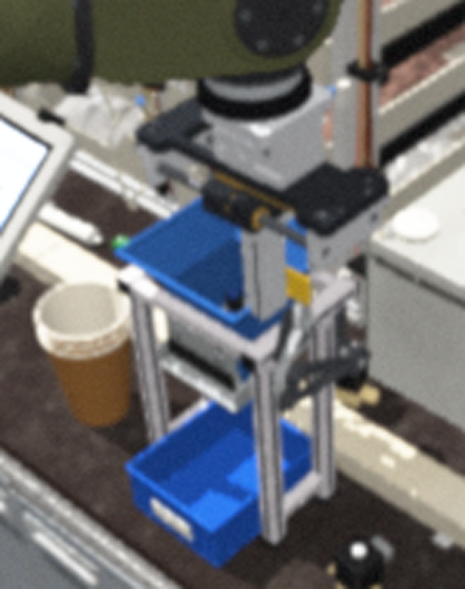

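The closed fingers stand just in front of the yellow tab (about (300,285) in the crop). I'll advance slowly.

arm_command(plan=[1,0.025,0,0,0,1,0.035,0,0,0,1,0.045,0,0,0,1,0.045,0,0,0])

```text
time_s: 4.3
ee_pos: [0.4742, -0.1871, 0.4885]
eef_rot: [3.141, -0.0, -3.141]
force: [0.5, -0.5, -0.1]
grip_width: 0.0005
```

arm_command(plan=[1,0.005,0,0,0,1,0.01,0,0,0,1,0.01,0,0,0])

```text
time_s: 4.6
ee_pos: [0.4777, -0.1872, 0.4887]
eef_rot: [3.142, -0.0, 3.142]
force: [-2.4, -0.5, 1.1]
grip_width: 0.0008
```

arm_command(plan=[1,0.005,0,0,0,1,0.01,0,0,0,1,0.01,0,0,0])

```text
time_s: 4.9
ee_pos: [0.4818, -0.1872, 0.4889]
eef_rot: [-3.141, 0.0, -3.142]
force: [-4.2, 0.2, 4.8]
grip_width: 0.0006
```

```bash
cat > shot.py <<'E'
import sys
from h import *
k=sys.argv[1]
a=vision.camera("scene")[80:270,150:300]; b=vision.camera("top")[145:250,170:320]
A=cv2.resize(a,None,fx=3,fy=3,interpolation=cv2.INTER_CUBIC)
cv2.imwrite(f"pics/{k}.png",A)
o=sensors.get_obs();print(o["time_s"],o["ee_pos"].round(4),o["force"].round(2),o["moment"].round(2))
E
python3 shot.py d1
```

```text
5.0 [ 0.4816 -0.1871  0.4888] [-3.59 -0.94  4.26] [ 0.    0.73 -0.01]
```

View pics/d1.png

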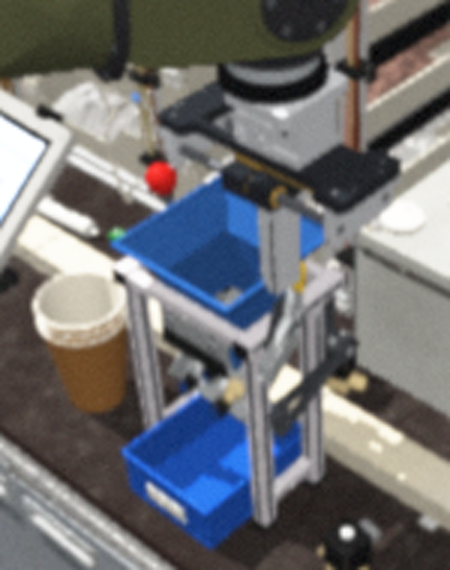

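The door has tripped and the fittings are dropping. The knob has moved to about (160,178) in the crop. I'll hold the tab a little longer.

arm_command(plan=[1,0.002,0,0,0,1,0.002,0,0,0,1,0.002,0,0,0,1,0.002,0,0,0,1,0.002,0,0,0,1,0.002,0,0,0])

```text
time_s: 5.6
ee_pos: [0.4825, -0.1871, 0.4887]
eef_rot: [-3.142, 0.0, -3.141]
force: [-3.0, -0.5, 4.2]
grip_width: 0.0003
```

```bash
python3 shot.py d2; python3 - <<'E'
from h import *
o=[]
for n in("scene","top"):
    vision.camera(n); r=vision.pinpoint("lever_knob",n); print([(np.round(d["at"],1),d["confidence"]) for d in r])
    if r:o.append((n,r[0]["at"]))
if len(o)==2: print(tri(o))
q=[0.5114,-.0972,.0084]
for a in (.7,.8,.9,1,1.1,1.2,1.3):
    l=.45-a;p=(.048+.115*np.sin(l),.098,.170+.115*np.cos(l)); c,s=np.cos(q[2]),np.sin(q[2])
    X=np.array([q[0]+c*p[0]-s*p[1],q[1]+s*p[0]+c*p[1],p[2]]); print(a,X.round(4),proj("scene",X).round(1),proj("top",X).round(1))
E
```

```text
5.7 [ 0.4825 -0.1871  0.4887] [-4.01 -0.64  5.33] [-0.07  0.71  0.03]
[]
[(array([195.4, 213.1]), 0.72)]
0.7 [0.5301 0.001  0.2814] [[140.4 203.4]] [[189.7 212. ]]
0.8 [0.5191 0.0009 0.278 ] [[143.3 200.6]] [[193.4 212.1]]
0.9 [0.5086 0.0008 0.2736] [[146.4 197.9]] [[197.1 212.1]]
1 [0.4985 0.0007 0.268 ] [[149.9 195.3]] [[200.5 212.3]]
1.1 [0.489  0.0006 0.2615] [[153.5 193. ]] [[203.8 212.4]]
1.2 [0.4802 0.0005 0.2541] [[157.3 190.9]] [[206.9 212.6]]
1.3 [0.4722 0.0005 0.2459] [[161.2 189.1]] [[209.7 212.8]]
```

View pics/d2.png

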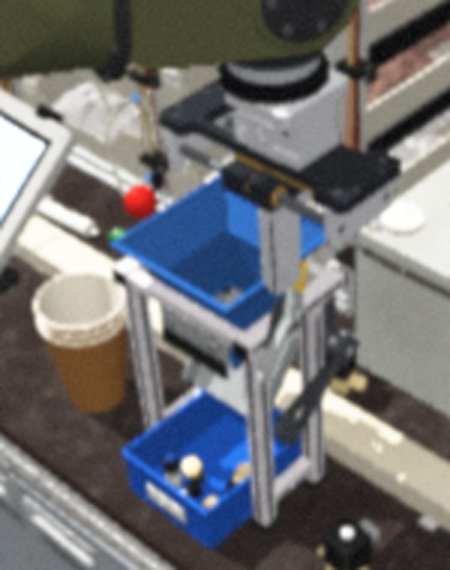

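arm_command(plan=[1,-0.03,0,0,0,1,-0.03,0,0.105,0,1,-0.03,0,0.105,0,1,0.17,0.478,0.105,0,1,0.17,0.478,0.105,0,1,0.17,0.478,0.105,0,1,0.17,0.478,0.105,0,1,0.17,0.478,0.105,0,1,0.17,0.478,0.105,0,1,0.17,0.478,0.105,0,1,0.17,0.478,0,0,1,0.17,0.478,-0.05,0,1,0.17,0.478,-0.094,0,1,0.17,0.478,-0.094,0])

```text
time_s: 7.3
ee_pos: [0.55, 0.0025, 0.4491]
eef_rot: [3.141, -0.003, 3.14]
force: [0.1, -0.6, -0.4]
grip_width: 0.0004
```

```bash
python3 shot.py d3
```

```text
7.4 [0.5503 0.003  0.4519] [0.18 0.97 0.5 ] [ 0.04 -0.    0.04]
```

View pics/d3.png

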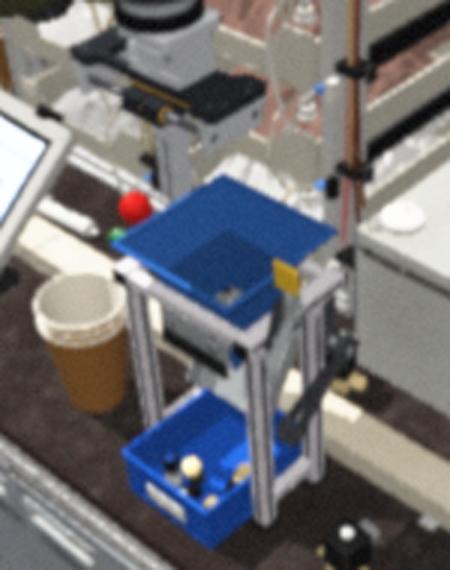

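arm_command(plan=[1,-0.03,0,0,0,1,-0.06,0,0,0,1,-0.07,0,-0.005,0,1,-0.08,0,-0.01,0,1,-0.09,0,-0.015,0,1,-0.1,0,-0.02,0,1,-0.11,0,-0.024,0,1,-0.118,0,-0.024,0,1,-0.118,0,-0.024,0])

```text
time_s: 8.3
ee_pos: [0.503, 0.0041, 0.4415]
eef_rot: [3.142, -0.0, -3.141]
force: [-0.1, -0.7, -0.4]
grip_width: -0.0
```

```bash
python3 shot.py d4; python3 - <<'E'
from h import *
vision.camera("top"); print([(d["at"],d["confidence"]) for d in vision.pinpoint("lever_knob","top")])
vision.camera("scene"); print([(d["at"],d["confidence"]) for d in vision.pinpoint("lever_knob","scene")])
E
```

```text
8.4 [0.5033 0.0041 0.4416] [-0.39  0.11 -0.32] [ 0.01  0.02 -0.05]
[([207.4, 213.8], 0.76)]
[([159.9, 188.4], 0.67)]
```

View pics/d4.png

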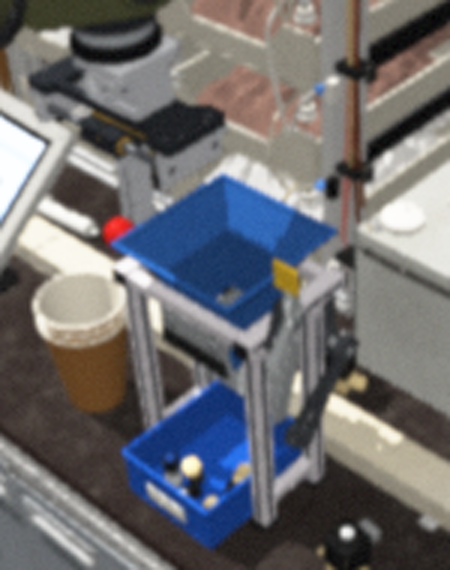

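arm_command(plan=[1,-0.005,0,-0.005,0,1,-0.01,0,-0.008,0,1,-0.01,0,-0.008,0])

```text
time_s: 8.9
ee_pos: [0.4991, 0.004, 0.4379]
eef_rot: [-3.142, -0.0, -3.142]
force: [1.1, -0.3, -0.6]
grip_width: 0.0004
```

```bash
python3 - <<'E'
from h import *
b=vision.camera("top")
cv2.imwrite("pics/t4.png",cv2.resize(b[165:245,190:300],None,fx=7,fy=7,interpolation=cv2.INTER_CUBIC)); print([(d["at"],d["confidence"]) for d in vision.pinpoint("lever_knob","top")],len(vision.silhouettes("fitting_0","top")))
a=vision.camera("scene")
cv2.imwrite("pics/s4.png",cv2.resize(a[160:270,180:260],None,fx=5.4,fy=5.4,interpolation=cv2.INTER_CUBIC)); print([(d["at"],d["confidence"]) for d in vision.pinpoint("lever_knob","scene")])
for n in("scene","top"): print([(np.round(d["at"]),round(d["confidence"],2)) for d in vision.search_frame("fitting_0",n)])
E
```

```text
[([206.0, 213.4], 0.68)] 3
[([160.1, 185.9], 0.62), ([191.3, 225.7], 0.31)]
[(array([233., 205.]), 0.43)]
[(array([225., 246.]), 0.48), (array([226., 255.]), 0.4), (array([215., 344.]), 0.37)]
```

View pics/t4.png

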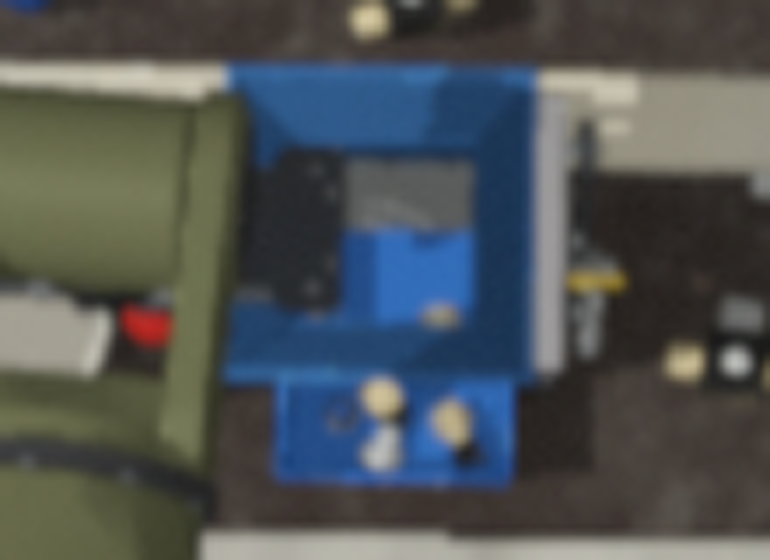

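View pics/s4.png

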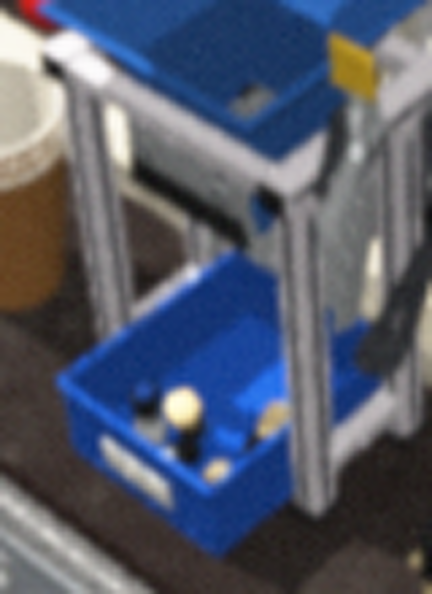

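```bash
python3 - <<'E'
from h import *
S=lambda u,v:np.array([160+(v+.5)/5.4-.5,180+(u+.5)/5.4-.5]); T=lambda u,v:np.array([165+(v+.5)/7-.5,190+(u+.5)/7-.5])
t=dict(b1=T(382,398),sil=T(380,450),b2=T(452,420),faint=T(343,416),in1=T(440,315))
s=dict(dark=S(147,388),brass=S(183,407),br2=S(215,468),br3=S(272,415),silb=S(150,430))
for k,v in t.items():
    for k2,v2 in s.items():
        x,e=tri([("top",v),("scene",v2)])
        if e<2: print(k,k2,x.round(3),round(e,2))
for k,v in t.items(): print(k,onz("top",v,.02).round(3))
for k,v in s.items(): print(k,onz("scene",v,.02).round(3))
print("hopperpatch ray")
for z in (.17,.12,.08): print(z,onz("scene",S(250,95),z).round(3))
E
```

```text
b1 brass [ 0.448 -0.091  0.038] 0.06
b1 br2 [ 0.457 -0.094 -0.019] 1.65
sil dark [ 0.423 -0.093  0.077] 0.6
sil silb [ 0.423 -0.091  0.042] 0.33
b2 brass [ 0.43  -0.122  0.079] 1.79
b2 br2 [ 0.437 -0.125  0.025] 0.24
faint dark [ 0.439 -0.073  0.048] 0.35
faint silb [ 0.44  -0.07   0.011] 0.07
in1 br3 [ 0.49  -0.117  0.015] 0.6
b1 [ 0.449 -0.09 ]
sil [ 0.423 -0.09 ]
b2 [ 0.438 -0.126]
faint [ 0.44  -0.071]
in1 [ 0.492 -0.119]
dark [ 0.456 -0.054]
brass [ 0.459 -0.078]
br2 [ 0.44  -0.122]
br3 [ 0.486 -0.119]
silb [ 0.436 -0.076]
hopperpatch ray
0.17 [ 0.549 -0.055]
0.12 [ 0.59  -0.012]
0.08 [0.622 0.023]
```

arm_command(plan=[1,0.03,0,0,0,1,0.03,0,0.1,0,1,0.03,0,0.22,0,1,0.03,0,0.22,0,1,-0.18,0.45,0.22,0,1,-0.18,0.45,0.22,0,1,-0.18,0.45,0.22,0,1,-0.18,0.45,0.22,0,1,-0.18,0.45,0.22,0,1,-0.18,0.45,0.22,0])

```text
time_s: 10.25
ee_pos: [0.4269, 0.1847, 0.5262]
eef_rot: [-3.141, 0.0, -3.139]
force: [0.8, -1.3, 0.3]
grip_width: 0.0001
```

```bash
python3 - <<'E'
from h import *
b=vision.camera("top")
cv2.imwrite("pics/t5.png",cv2.resize(b[165:245,190:300],None,fx=7,fy=7,interpolation=cv2.INTER_CUBIC)); 
print([(d["at"],d["confidence"]) for d in vision.pinpoint("lever_knob","top")])
a=vision.camera("scene")
cv2.imwrite("pics/s5.png",cv2.resize(a[110:270,150:280],None,fx=3.7,fy=3.7,interpolation=cv2.INTER_CUBIC)); print([(d["at"],d["confidence"]) for d in vision.pinpoint("lever_knob","scene")])
print(proj("scene",[.423,-.091,.012]))
E
```

```text
[([207.8, 216.0], 0.88)]
[([161.4, 185.9], 0.9)]
[[246.11282695 207.99231958]]
```

View pics/t5.png

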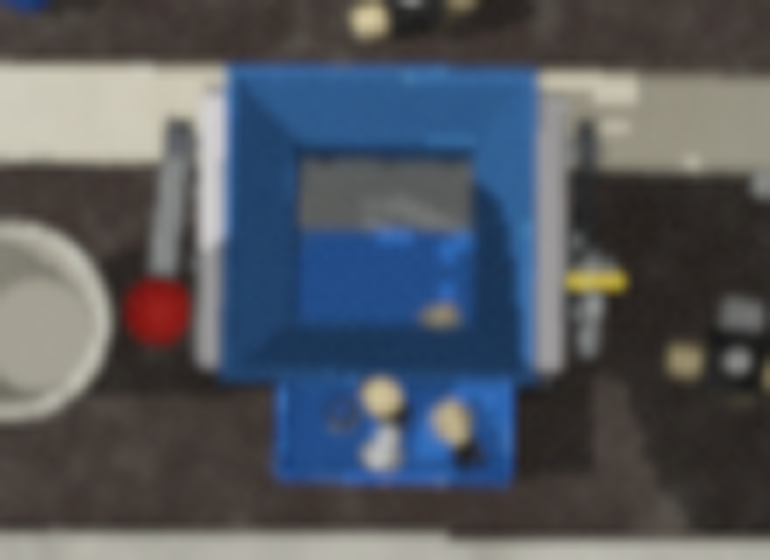

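View pics/s5.png

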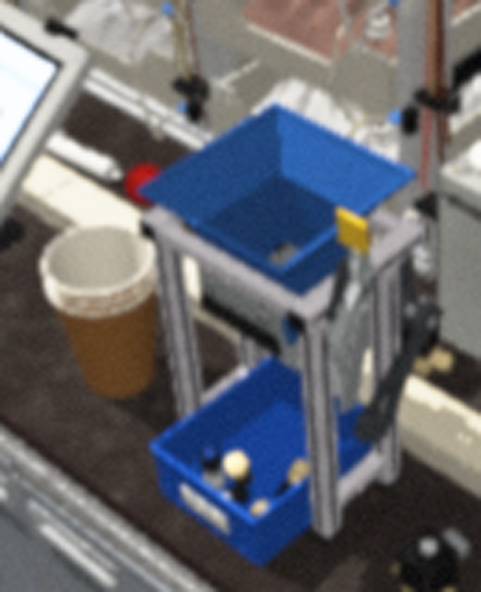

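The hopper is empty. Five fittings show in the bin: (382,398), (380,450), (452,420), (343,415) and (440,315) in the top crop. Now I'll go to the robot side of the knob.

arm_command(plan=[1,0,-0.45,0,0,1,0,-0.45,0,0,1,0,-0.45,0,0,1,0,-0.45,0,0,1,0,-0.45,0,0,1,0,-0.45,-0.1,0,1,0,-0.45,-0.208,0,1,0,-0.45,-0.208,0,1,0.04,-0.45,-0.208,0,1,0.04,-0.45,-0.208,0])

```text
time_s: 11.45
ee_pos: [0.4443, 0.004, 0.4447]
eef_rot: [-3.142, 0.002, 3.141]
force: [-0.8, -0.7, 0.4]
grip_width: 0.0005
```

arm_command(plan=[1,0.04,0,0.015,0,1,0.06,0,0.025,0,1,0.081,0,0.035,0,1,0.105,0,0.048,0,1,0.13,0,0.06,0,1,0.158,0,0.067,0,1,0.187,0,0.074,0,1,0.21,0,0.075,0,1,0.235,0,0.075,0,1,0.26,0,0.075,0,1,0.26,0,0.075,0])

```text
time_s: 12.55
ee_pos: [0.5482, 0.004, 0.4725]
eef_rot: [3.142, -0.0, -3.142]
force: [-0.1, 1.1, 0.9]
grip_width: 0.0003
```

```bash
python3 shot.py d6
```

```text
12.65 [0.5474 0.0041 0.4726] [-0.29 -1.04  0.54] [ 0.04  0.09 -0.02]
```

View pics/d6.png

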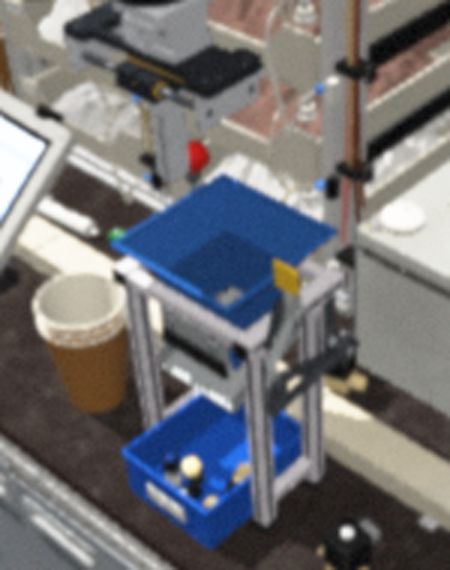

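arm_command(plan=[1,0.012,0,0,0,1,0.024,0,0,0,1,0.036,0,-0.002,0,1,0.042,0,-0.003,0,1,0.042,0,-0.003,0])

```text
time_s: 13.15
ee_pos: [0.5643, 0.004, 0.4719]
eef_rot: [-3.142, -0.001, -3.142]
force: [-3.6, -0.2, -0.3]
grip_width: 0.0006
```

arm_command(plan=[1,0.004,0,-0.001,0,1,0.008,0,-0.002,0,1,0.008,0,-0.002,0])

```text
time_s: 13.45
ee_pos: [0.5675, 0.0041, 0.4713]
eef_rot: [-3.142, 0.0, -3.142]
force: [-2.9, -0.6, 2.1]
grip_width: 0.0007
```

arm_command(plan=[1,0.004,0,-0.001,0,1,0.008,0,-0.002,0,1,0.008,0,-0.002,0])

```text
time_s: 13.75
ee_pos: [0.5706, 0.0041, 0.4703]
eef_rot: [3.142, 0.0, -3.141]
force: [-2.4, -0.9, 2.6]
grip_width: 0.0007
```

arm_command(plan=[1,0.003,0,-0.001,0,1,0.006,0,-0.002,0,1,0.006,0,-0.002,0])

```text
time_s: 14.05
ee_pos: [0.573, 0.0041, 0.4694]
eef_rot: [3.142, -0.0, -3.142]
force: [-2.0, -0.5, 2.9]
grip_width: 0.0003
```

arm_command(plan=[1,0.003,0,-0.001,0,1,0.005,0,-0.002,0,1,0.005,0,-0.002,0])

```text
time_s: 14.35
ee_pos: [0.575, 0.0041, 0.4685]
eef_rot: [3.142, 0.0, -3.142]
force: [-1.3, 0.3, 0.4]
grip_width: 0.0003
```

arm_command(plan=[1,0.003,0,-0.001,0,1,0.005,0,-0.002,0,1,0.005,0,-0.002,0])

```text
time_s: 14.65
ee_pos: [0.577, 0.0041, 0.4678]
eef_rot: [3.142, 0.0, -3.141]
force: [-2.9, -0.1, 2.4]
grip_width: 0.0004
```

arm_command(plan=[1,0.003,0,-0.001,0,1,0.005,0,-0.002,0,1,0.005,0,-0.002,0])

```text
time_s: 14.95
ee_pos: [0.5789, 0.0041, 0.467]
eef_rot: [3.142, -0.0, -3.142]
force: [-4.8, 0.7, 2.6]
grip_width: 0.0
```

arm_command(plan=[1,0.003,0,-0.001,0,1,0.005,0,-0.002,0,1,0.005,0,-0.002,0])

```text
time_s: 15.25
ee_pos: [0.581, 0.0041, 0.4661]
eef_rot: [3.142, -0.0, -3.142]
force: [-2.8, 0.3, 2.9]
grip_width: 0.0004
```

arm_command(plan=[1,0.002,0,-0.001,0,1,0.004,0,-0.002,0,1,0.004,0,-0.002,0])

```text
time_s: 15.55
ee_pos: [0.5826, 0.0041, 0.4653]
eef_rot: [3.142, 0.0, -3.141]
force: [-1.4, -0.5, -0.5]
grip_width: 0.0005
```

arm_command(plan=[1,0.002,0,-0.001,0,1,0.004,0,-0.002,0,1,0.004,0,-0.002,0])

```text
time_s: 15.85
ee_pos: [0.5841, 0.0041, 0.4646]
eef_rot: [3.142, -0.0, -3.141]
force: [-4.4, -0.8, 2.5]
grip_width: 0.0003
```

arm_command(plan=[1,0.002,0,-0.001,0,1,0.004,0,-0.002,0,1,0.004,0,-0.002,0])

```text
time_s: 16.15
ee_pos: [0.5858, 0.0041, 0.4637]
eef_rot: [3.142, -0.0, -3.142]
force: [-3.6, 0.6, 2.4]
grip_width: 0.0005
```

arm_command(plan=[1,0.002,0,-0.001,0,1,0.004,0,-0.002,0,1,0.004,0,-0.002,0])

```text
time_s: 16.45
ee_pos: [0.5872, 0.004, 0.4631]
eef_rot: [-3.142, -0.0, -3.142]
force: [-7.0, 0.3, 4.9]
grip_width: 0.0006
```

arm_command(plan=[1,0.0015,0,-0.0007,0,1,0.003,0,-0.0015,0,1,0.003,0,-0.0015,0])

```text
time_s: 16.75
ee_pos: [0.5884, 0.0041, 0.4625]
eef_rot: [3.142, -0.0, -3.142]
force: [-6.1, -0.2, 4.2]
grip_width: 0.0004
```

arm_command(plan=[1,0.0015,0,-0.0007,0,1,0.003,0,-0.0015,0,1,0.003,0,-0.0015,0])

```text
time_s: 17.05
ee_pos: [0.5894, 0.004, 0.4622]
eef_rot: [-3.142, -0.001, -3.142]
force: [-9.3, -0.0, 6.9]
grip_width: 0.0004
```

```bash
cat > f.py <<'E'
from h import *
F=[]
for i in range(6):
    vision.camera("scene"); o=sensors.get_obs(); F.append(o["force"])
F=np.array(F); f=F.mean(0); x=o["ee_pos"][0]+.023; l=np.arcsin((x-.5585)/.115)
print(o["time_s"],o["ee_pos"].round(4),f.round(2),F.std(0).round(2),"tang",-f[0]*np.cos(l)+f[2]*np.sin(l),"a",.45-l)
E
python3 f.py
```

```text
17.35 [0.5894 0.0041 0.4622] [-9.37  0.13  6.91] [0.19 0.36 0.38] tang 11.514504442360057 a -0.0378173064710306
```

arm_command(plan=[1,0.001,0,-0.0005,0,1,0.002,0,-0.0007,0,1,0.002,0,-0.0007,0])

```text
time_s: 17.65
ee_pos: [0.5902, 0.0041, 0.462]
eef_rot: [-3.142, -0.001, -3.142]
force: [-9.7, 0.4, 9.0]
grip_width: 0.0005
```

```bash
python3 f.py
```

```text
17.95 [0.5901 0.0041 0.4619] [-10.37  -0.11   7.24] [0.39 0.45 0.54] tang 12.566871409774691 a -0.045181267570746364
```

arm_command(plan=[1,0.001,0,-0.0005,0,1,0.002,0,-0.0007,0,1,0.002,0,-0.0007,0])

```text
time_s: 18.25
ee_pos: [0.591, 0.0041, 0.4616]
eef_rot: [-3.142, -0.001, -3.142]
force: [-9.2, -0.7, 6.2]
grip_width: 0.0003
```

```bash
python3 f.py
```

```text
18.55 [0.591  0.0041 0.4616] [-9.35  0.04  6.91] [0.51 0.75 0.23] tang 11.524105279337475 a -0.05353623153907533
```

arm_command(plan=[1,0.001,0,-0.0005,0,1,0.002,0,-0.0007,0,1,0.002,0,-0.0007,0])

```text
time_s: 18.85
ee_pos: [0.5917, 0.0041, 0.4613]
eef_rot: [-3.142, -0.002, -3.142]
force: [-11.5, 0.2, 6.1]
grip_width: 0.0005
```

```bash
python3 f.py
```

```text
19.15 [0.5917 0.0041 0.4614] [-11.33  -0.2    7.56] [0.61 0.57 0.31] tang 13.579767431022933 a -0.06064949040700268
```

A steady push of 13.6 N, one click past the 12.6 N peak. Now I'll ease off gently.

arm_command(plan=[1,-0.002,0,0.001,0,1,-0.004,0,0.002,0,1,-0.006,0,0.003,0,1,-0.008,0,0.004,0,1,-0.01,0,0.005,0,1,-0.015,0,0.007,0,1,-0.03,0,0.01,0,1,-0.06,0,0.01,0,1,-0.06,0,0.01,0])

```text
time_s: 20.05
ee_pos: [0.5672, 0.0041, 0.4654]
eef_rot: [-3.142, 0.0, -3.142]
force: [-0.4, 0.2, 0.5]
grip_width: 0.0004
```

```bash
python3 shot.py d7; python3 - <<'E'
from h import *
b=vision.camera("top")
cv2.imwrite("pics/t7.png",cv2.resize(b[145:245,180:300],None,fx=6,fy=6,interpolation=cv2.INTER_CUBIC))
a=vision.camera("scene")
cv2.imwrite("pics/s7.png",cv2.resize(a[110:270,150:300],None,fx=3.7,fy=3.7,interpolation=cv2.INTER_CUBIC))
E
```

```text
20.15 [0.568  0.0041 0.4653] [ 0.63 -0.37  0.24] [ 0.05 -0.04  0.04]
```

View pics/s7.png

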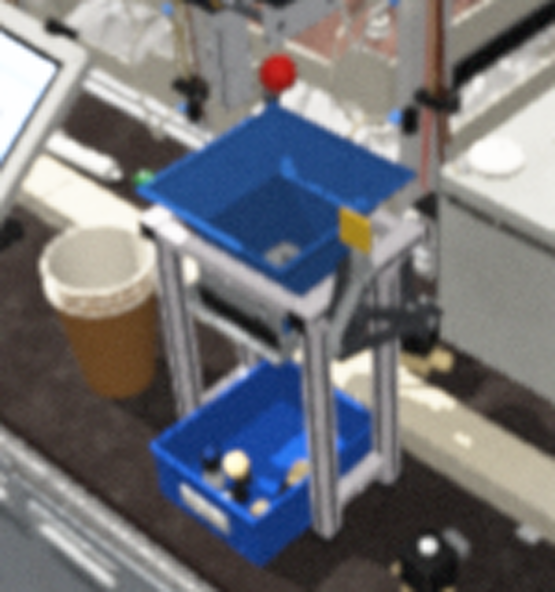

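View pics/t7.png

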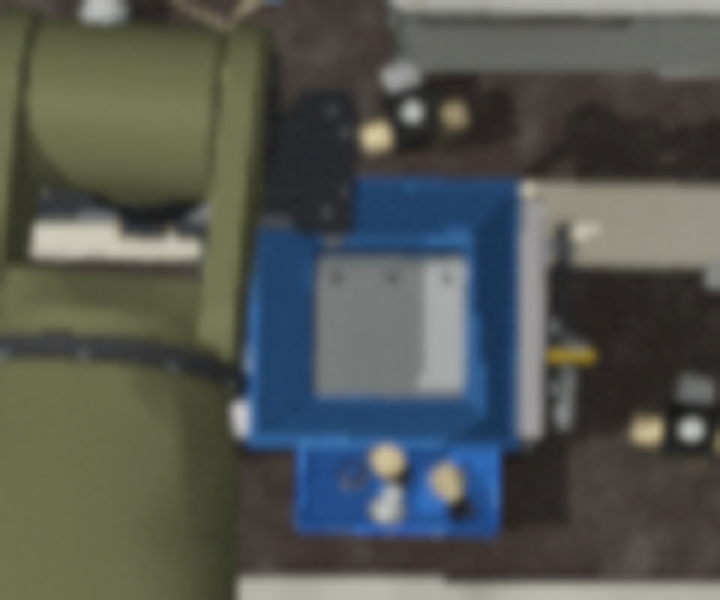

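The door is shut, the hopper is empty and the knob at (277,73) sits beyond its starting place. I'll retreat clear, check again and hand in.

arm_command(plan=[1,-0.02,0,0.05,0,1,-0.02,0,0.15,0,1,-0.02,0,0.2,0,1,-0.3,0.5,0.2,0,1,-0.3,0.5,0.2,0,1,-0.3,0.5,0.2,0,1,-0.3,0.5,0.2,0,1,-0.3,0.5,0.2,0,1,-0.3,0.5,0.2,0,1,-0.3,0.5,0.2,0])

```text
time_s: 21.25
ee_pos: [0.4481, 0.2044, 0.545]
eef_rot: [-3.141, 0.0, -3.14]
force: [0.8, -0.3, -0.1]
grip_width: 0.0005
```

```bash
python3 - <<'E'
from h import *
o=[]
for n in("scene","top"):
    im=vision.camera(n); r=vision.pinpoint("lever_knob",n)[0]
    hsv=cv2.cvtColor(im,cv2.COLOR_BGR2HSV); m=((hsv[...,0]<8)|(hsv[...,0]>172))&(hsv[...,1]>170)&(hsv[...,2]>110)
    at=np.array(r["at"]); yy,xx=np.nonzero(m); k=np.hypot(yy-at[0],xx-at[1])<8
    c=np.array([yy[k].mean(),xx[k].mean()]); print(n,at,c,k.sum()); o.append((n,c))
x,e=tri(o);print(x,e,"a",.45-np.arctan2(x[0]-.5585,x[2]-.170)); 
print(sensors.get_obs()["force"],sensors.get_obs()["ee_pos"])
cv2.imwrite("pics/t8.png",cv2.resize(im[145:245,180:300],None,fx=6,fy=6,interpolation=cv2.INTER_CUBIC))
E
```

```text
scene [132.2 223.8] [129.11764706 224.5       ] 68
top [160.6 213.4] [162.87692308 212.16923077] 65
[0.61406942 0.00385953 0.273137  ] 0.07272415140181465 a -0.0441977570127306
[ 0.24001278 -1.0019288  -0.04523293] [0.44867662 0.20329438 0.54482247]
```

View pics/t8.png

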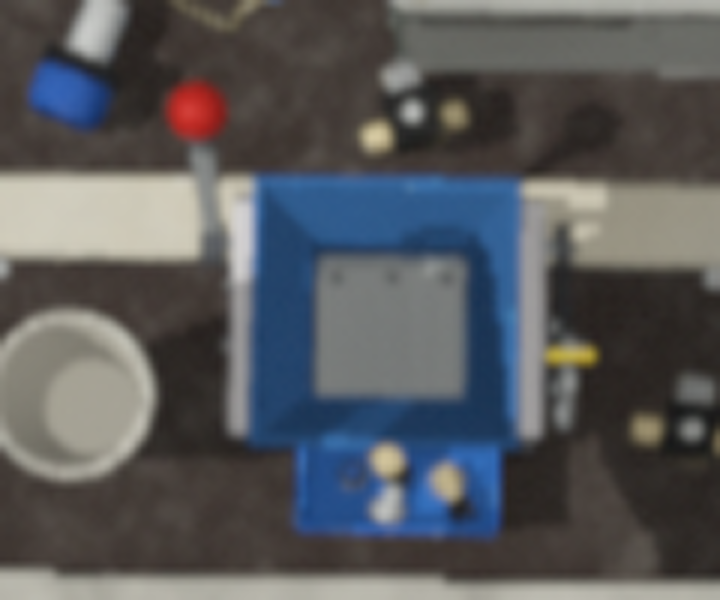

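The view from above shows the door held shut, the knob at (196,110), the bin where it stood with the fittings in it, and the cups unmoved.

```bash
python3 -c "
from station import job
print(job.hand_in())"
```

```text
the job is handed in; nothing more can be done
None
```

The job is handed in: the door was opened, emptied and shut again, and the pawl is holding it against the squeezed seal. `hand_in` reports no verdict, and the force on the pawl cannot be read directly.

- **Opening:** I pushed the yellow tab about 5 mm and held it until the door dropped. I then drew the knob back to an opening of about 1.25 rad.
- **Fittings:** With the door wide open, the top view showed the hopper empty and five fittings in the bin. One lies behind the bin's front wall, so only the top camera saw it. Another was a faint ring against the blue bin, confirmed in the scene view.
- **Closing:** I pushed the knob back in small steps, and the seal met the door at about a = -0.02. The push rose to 12.6 N, dropped to 11.5 N over a tooth click, then held steady at 13.6 N when I eased off. The highest push I read at the shut door was about 14 N.
- **Last checks:** After release the knob sits at about a = -0.044 rad, against -0.06 rad while pushed, which is less than one tooth of sink-back. The bin and cups look unmoved. I did not measure the valve and hex keys again, but the arm did not go near them. The robot is clear of everything, and the clock stood at about 21 s.
- **Disagreement:** The knob-point network was off by 2–3 pixels from the red-blob centre in both views. I used the blob centre.

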